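# Swing the reading lamp over the open book and switch it on

### The job

Push the reading lamp's arm round with a finger until it points straight at the middle of the open book, with the shade over the pages, and leave it there; then press the lamp's push-button switch right down and let it go. Push only on the bare bar, never touching the shade, and leave the lamp's foot, the book and everything else standing where they are.

Things in the scene. Friction and masses are not known exactly. Their poses are not given: they have to be found in the camera images.
- lamp: low swing-arm reading lamp: round black foot 120 mm across and 22 mm high, steel post 16 mm thick, topped by the arm joint 210 mm up. Loose, about 2.4 kg. Origin under the centre of the foot; z up along the post. A sideways push of about 10 N slides it
- lamp_arm (a joint): angle of the lamp's level arm about the post, rad, anticlockwise seen from above positive, range -1.5 to 1.5; 0 points along the lamp body's x axis. The arm stays where it is left; light friction, about 0.1 N m, so about 1 N at 100 mm from the post moves it
- lamp_pivot (a point): point on the arm's axis line over the post, 200 mm above the table, where the arm pivots. Turns with the arm: its x axis runs along the arm to the shade, z up. The arm is a round steel bar 14 mm thick centred at this height; between 20 and 165 mm from the post the bar is free to be pushed (a stub with a ball reaches 47 mm back beyond the post), with open space under it down to the foot or to what lies on the table (under 50 mm high)
- shade_mid (a point): point on the arm's line over the centre of the shade, 210 mm from the pivot, at the bar's height
- shade: black bell-shaped lamp shade under the end of the arm: 104 mm across at its lower rim, narrowing to 28 mm at the top, reaching from 10 to 80 mm below the bar's centre; a steel cap 24 mm across reaches 12 mm above the bar's centre. Origin at point shade_mid
- book: open book lying flat, 134 x 184 mm, 16 mm high, 0.4 kg, loose; origin under its centre, y axis across the two pages
- book_mid (a point): the middle of the open book, in the gutter between the pages, at page height
- switch (a joint): travel of the lamp's push-button switch, m: 0 when up, 0.006 fully down; springs back; about 4 N takes it fully down
- switch_top (a point): centre of the top of the switch's round steel-grey button, 34 mm across, in a low black housing fixed to the table beside the lamp; pressed straight down
- novel: closed grey hardback, 105 x 150 x 25 mm, bystander; origin under its centre. It lies on the other side of the lamp from the open book
- dish: small white ceramic bowl, 76 mm across, 24 mm high, bystander; origin under its centre. It stands beside the lamp on the other side from the switch
- jar: small amber jar with brass cap, 44 mm across, 45 mm high, bystander standing under the lamp arm's sweep; origin under its centre
- vase: white pot of peonies, about 150 mm across the flowers and 160 mm high, bystander far to the left; origin under its centre
- mug: blue mug, 80 mm across, 90 mm high, bystander far to the right; origin under its centre
- clock: round brass alarm clock, 90 mm across, 93 mm high, bystander off to one side; origin under its centre
- case: dark spectacles case, 60 x 155 x 30 mm, bystander off to one side; origin under its centre
Mind the look-alikes: they are no part of the job. What is shaped like the book but orange or yellow is not meant.

How it is judged:
By the outcome, as a careful person would: the job done as asked, in the order asked, and still so for the second after the job is handed in, with the robot touching nothing.
It also fails if it takes over 64 s, if anything falls off the work surface, if the arm or the gripper's body presses on something with over 40 N, if the wrist force passes 120 N, or if a joint passes its speed limit or range.

### The arm

A 6-joint arm with a two-finger parallel gripper is mounted at the origin on the work surface. World frame = base frame: x ahead of the robot, y to its left, z up, the work surface at z = 0. Lengths are in m, angles in rad, forces in N, time in s.
With the tool pointing down it reaches from about 0.375 to 0.975 m from the base axis. Payload 3.8 kg.
Tool frame: the origin (TCP) lies at the very end of the fingers, on their centre line; the grasp point (between the pads) lies 19 mm behind it; z points along the fingers, y is the direction in which the jaws open and shut (so a half turn about z gives the same grasp; the last joint's range is limited). The gripper opens to 85 mm and grips with 20 to 120 N. Pads are 22 mm wide; open, the fingers measure 114 mm over their backs; the gripper's body (76 mm by 85 mm) begins 54 mm behind the grasp point. The pads swing forward as they close: fully open they stand 13 mm farther back than shut.
Start: joints at [-1.386, 0.264, 1.604, -0, 1.274, -0.037], TCP at [0.148, -0.658, 0.231] pointing down, gripper open.
Joint ranges: [-2.63, 2.63], [-0.94, 2.18], [0.31, 2.57], [-1.31, 4.45], [0, 2.66], [-2.55, 2.55]. Speed limits (rad/s): [2.57, 2.57, 3.14, 3.14, 3.14, 3.14].

### API

Orientations are given as a rotation vector (axis times angle).
In Python, from workcell import status, read_camera, camera_info, order gives the robot as it stands.
- The arm moves only by the tool move_arm, never from a script. Its argument "deltas" is a list of rows, each a list of 3 entries, a list of its own where there are three numbers: the turn, a rotation vector about the world's x, y, z as a fraction of full scale, then the shift along the world's x, y, z as a fraction of full scale, then the closure, from -1 (fully open) to 1 (shut), so that 0 is half open. A call has 1 to 20 rows; each row is the pose to reach, as a shift and turn from the pose commanded when the call began; what a row does not reach only later rows make up. Full scale, the value 1, is 0.1 m for a shift and pi/2 rad for a turn. A row lasts 1/8 s, in which the tool goes at most 62.5 mm and 10.7 degrees, less where a joint would pass 70% of its speed; a pose out of reach is approached as far as the arm can. A call with a number of a shift or a turn outside -1 to 1 is refused whole. A call with a gripper value outside its range is refused whole. The fingers move at their own pace and stop on an object; "grip_force" is the grip in N (left out, the last holds). Time passes only in rows, so rows that repeat a pose let the fingers close. It gives the time, the measured TCP pose, the force and the opening at its end, in the units of the state.
- status.read_state(): the state, without advancing time (a new reading comes with each control period).
- read_camera(name): name is "scene" or "top" or "wrist"; returns (picture, depth): 420x560x3 uint8, red, green, blue; 420x560 float32, m along the optical axis (not along the pixel's ray), 0 where there is no reading.
- camera_info(name): a dict with "K" (3x3 intrinsics, pixels), "R" (3x3) and "t" (3): a world point X has camera coordinates R X + t. Camera axes: x right, y down, z forward; pixel columns grow to the right and rows downward; lengths in m; the calibration is good to about 2 mm. A picture is of the moment at which its call begins: read the wrist's pose just before it. camera_info takes no time and is no camera call; for the wrist camera it gives the pose at the moment of the call.
- order.finish_job(): hands the job in, once; it reports no verdict.
The state is a dict: "time": time; "q": joint angles; "joint_vel": joint speeds; "joint_torque": joint torques, N m; "tool_pos": TCP position; "tcp_rot": TCP orientation; "wrist_force": force on the tool from outside, world axes, zero at the start; "torque": the same for the moment, N m; "width": opening from 0.0 (shut) to 1.0 (fully open).
Only numpy, scipy, OpenCV 4.12 (cv2) and the standard library are available. Lean on these libraries where they do the work, as an engineer would, in place of code of your own. Each camera call takes 0.05 s, during which the arm holds its last target. There are 200 camera calls.

## Working session

There is one attempt and no reset: what is moved stays moved. The work goes in short steps, Python scripts to look and compute and a tool call to move; the robot and the scene stay as the last step left them, time stands still between calls to the robot, and variables do not carry over. Pictures are saved under pics/ and viewed, about 8 in all and at most 12, crops included, and the job is handed in when it is done.

Besides the shell and the picture viewer there is one more tool, called after ">>>" in YAML: its name, and indented under it one key for each argument. move_arm: Moves the arm, as the interface text tells. Its arguments: {"type":"object","properties":{"deltas":{"type":"array","items":{"type":"array"}},"grip_force":{"type":"number"}},"required":["deltas"]}

```bash
mkdir -p pics; cat > h.py <<'E'
import numpy as np, cv2
from workcell import status, read_camera, camera_info, order
def snap(n,tag):
    im,d=read_camera(n); ci=camera_info(n)
    np.savez(f'{tag}.npz',im=im,d=d,K=ci['K'],R=ci['R'],t=ci['t'])
    cv2.imwrite(f'pics/{tag}.png',im[:,:,::-1]); return im,d,ci
def load(tag):
    z=np.load(f'{tag}.npz'); return z['im'],z['d'],z
def ray(ci,u,v,z):
    R=np.array(ci['R']);t=np.array(ci['t']);K=np.array(ci['K'])
    c=-R.T@t; r=R.T@np.linalg.inv(K)@np.array([u,v,1.]); return c+r*(z-c[2])/r[2]
def pts(d,ci):
    R=np.array(ci['R']);t=np.array(ci['t']);K=np.array(ci['K'])
    v,u=np.indices(d.shape); P=np.stack([(u-K[0,2])/K[0,0]*d,(v-K[1,2])/K[1,1]*d,d],-1)
    W=(P-t)@R; W[d<=0]=np.nan; return W
E
python3 - <<'E'
from h import *
for n in('top','scene'):
    im,d,ci=snap(n,n+'0'); print(n,np.round(-np.array(ci['R']).T@ci['t'],3),ci['K'][0][0])
s=status.read_state(); print(s['time'],s['tool_pos'],s['tcp_rot'],s['width'])
E
```

```text
top [ 0.323 -0.     1.422] 512.431098963926
scene [1.781 0.227 1.309] 541.1358924365005
0.1 [ 0.14836328 -0.6577966   0.23006039] [-3.12024329e+00 -3.47333268e-01  1.98947603e-04] 0.9976536746565116
```

View pics/top0.png

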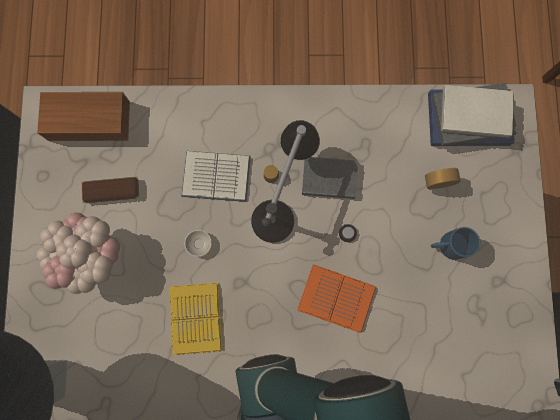

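View pics/scene0.png

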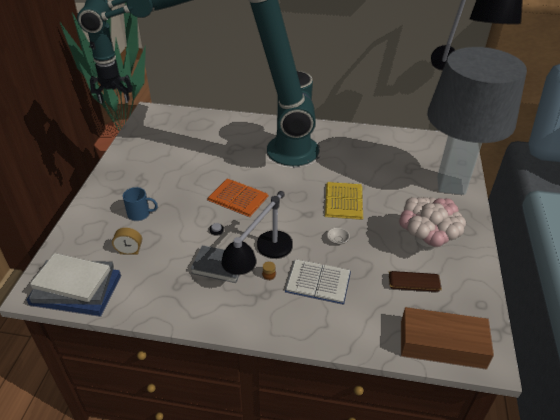

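Top view: the white open book is at (216,176). The orange one at (338,298) and the yellow one at (196,318) are look-alikes, so the white one is meant. The lamp foot is at (273,222), the bar runs to the shade at (300,138), the switch is at (347,233) and the jar at (271,173).

```bash
python3 - <<'E'
from h import *
im,d,ci=load('top0'); W=pts(d,ci); z=W[...,2]
v,u=np.indices(d.shape)
box=(u>180)&(u<400)&(v>100)&(v<260)
bar=box&(z>.19)&(z<.225)
print('bar n',bar.sum(), z[bar].min(),z[bar].max())
P=W[bar]
for k in (0,1): print(np.round(P[:,k].min(),3),np.round(P[:,k].max(),3))
vx,vy,x0,y0=cv2.fitLine(P[:,:2].astype(np.float32),cv2.DIST_HUBER,0,.001,.001).ravel()
if vx<0: vx,vy=-vx,-vy
s=(P[:,0]-x0)*vx+(P[:,1]-y0)*vy
print('line',vx,vy,'ang',np.arctan2(vy,vx),'ends',x0+s.min()*vx,y0+s.min()*vy,x0+s.max()*vx,y0+s.max()*vy,'len',np.ptp(s))
# foot
f=box&(z>.015)&(z<.03)&(np.hypot(u-273,v-222)<30)
c=cv2.minEnclosingCircle(W[f][:,:2].astype(np.float32)); print('foot',c,f.sum())
s_=box&(z>.11)&(z<.2)&(v<165); c=cv2.minEnclosingCircle(W[s_][:,:2].astype(np.float32)); print('shade',c,s_.sum())
# post pts
p=box&(z>.205)&(np.hypot(u-270,v-212)<15); print('post top',np.round(W[p].mean(0),3),W[p][:,2].max())
# book white: mask
hsv=cv2.cvtColor(im,cv2.COLOR_RGB2HSV)
b=((u>172)&(u<258)&(v>140)&(v<210)&(z>.010)&(z<.025)).astype(np.uint8)
r=cv2.minAreaRect(W[b>0][:,:2].astype(np.float32)); print('book',r,np.nanmedian(W[b>0][:,2]))
sw=(u>330)&(u<365)&(v>215)&(v<250)&(z>.008); 
print('switch',np.round(np.nanmax(z[sw]),3),cv2.minEnclosingCircle(W[sw][:,:2].astype(np.float32)))
g=sw&(hsv[...,2]>90); print('btn',g.sum(),cv2.minEnclosingCircle(W[g][:,:2].astype(np.float32)),np.nanmedian(z[g]))
j=(np.hypot(u-271,v-173)<12)&(z>.03)&(z<.06); print('jar',np.round(np.nanmean(W[j],0),3),np.nanmax(z[j]))
crop=im[105:265,160:380]; cv2.imwrite('pics/crop0.png',cv2.resize(crop[:,:,::-1],None,fx=3.6,fy=3.6,interpolation=cv2.INTER_CUBIC))
E
```

```text
bar n 721 0.19020316618505168 0.21759627257319253
0.5 0.753
-0.07 0.042
line 0.93545675 -0.35344112 ang -0.36124712 ends 0.5006312010800382 0.03586218054782256 0.7525904635304855 -0.059334912687558805 len 0.26934357115115526
foot ((0.5439233779907227, 0.020290112122893333), 0.05936369672417641) 999
shade ((0.7199933528900146, -0.04573603719472885), 0.06728184968233109) 998
post top [0.533 0.024 0.209] 0.21626959367640505
book ((0.6667318344116211, 0.16192404925823212), (0.22521784901618958, 0.1501559466123581), 80.7539291381836) 0.015158562095697619
switch 0.03 ((0.5167312026023865, -0.19733349978923798), 0.0376843698322773)
btn 117 ((0.5167312026023865, -0.19733349978923798), 0.0376843698322773) 0.020712876392420445
jar [0.675 0.024 0.045] 0.05221296479906054
```

View pics/crop0.png

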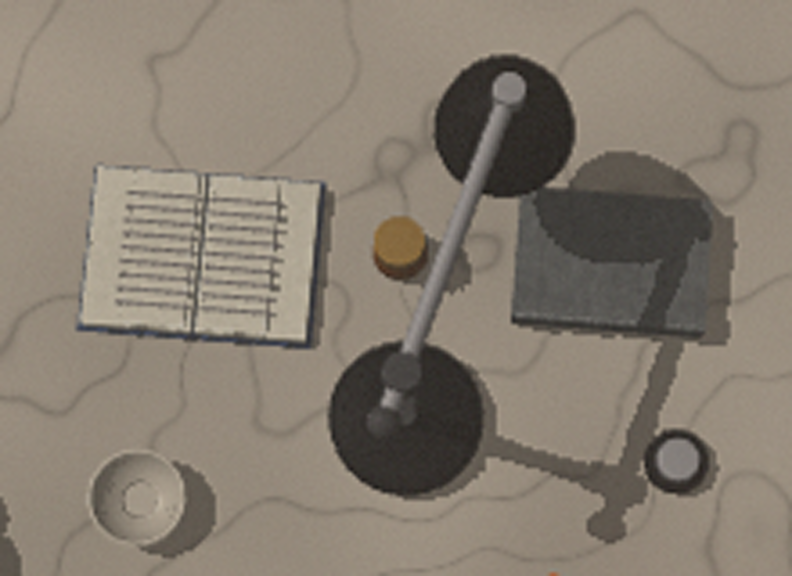

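```bash
python3 - <<'E'
from h import *
im,d,ci=load('top0'); 
c=lambda u,v,z:np.round(ray(ci,u/3.6+160-.36,v/3.6+105-.36,z),4)[:2]
C=[c(*p,.008) for p in[(97,166),(327,182),(309,347),(77,328)]]
print('corners',C,'mid',np.mean(C,0),[np.linalg.norm(C[i]-C[(i+1)%4]) for i in range(4)])
print('gutter mid',(c(206,174,.016)+c(194,338,.016))/2)
B=(c(206,174,.016)+c(194,338,.016))/2
print('joint head',c(402,372,.21),'cap',c(509,89,.212))
hsv=cv2.cvtColor(im,cv2.COLOR_RGB2HSV); v,u=np.indices(d.shape)
# foot by colour
m=((hsv[...,2]<62)&(np.hypot(u-273,v-222)<26)).astype(np.uint8); 
cs,_=cv2.findContours(m,cv2.RETR_EXTERNAL,cv2.CHAIN_APPROX_NONE); k=max(cs,key=cv2.contourArea)
(e,r)=cv2.minEnclosingCircle(k); print('foot px',e,r,ray(ci,*e,.018)[:2], r*1.40/512)
m=((hsv[...,2]>110)&(np.hypot(u-348,v-233)<8)).astype(np.uint8);M=cv2.moments(m,True);e=(M['m10']/M['m00'],M['m01']/M['m00'])
print('btn',e,M['m00'],ray(ci,*e,.025)[:2], 'diam',2*np.sqrt(M['m00']/np.pi)*1.4/512)
# scene view check of the joint & button
im2,d2,c2=load('scene0'); W=pts(d2,c2); print('scene btn pt',[np.round(W[q[1],q[0]],3) for q in[(216,228),(217,229),(215,228)]])
for n,p in dict(bead=(275,201),foot=(275,244)).items():print(n,np.round(W[p[1],p[0]],3))
for P in ([.5439,.0203],[.536,.020]):
  w=B-np.array(P); print(P,'want',np.arctan2(w[1],w[0]),np.hypot(*w))
E
```

```text
corners [array([0.7475, 0.2644]), array([0.7335, 0.082 ]), array([0.6004, 0.0955]), array([0.6165, 0.2769])] mid [0.674475 0.1797  ] [np.float64(0.18293649171228796), np.float64(0.1337828838080567), np.float64(0.18211306927291077), np.float64(0.1315950227022284)]
gutter mid [0.67225 0.1806 ]
joint head [0.5434 0.0197] cap [ 0.7393 -0.054 ]
foot px (272.3819580078125, 220.7708282470703) 21.274187088012695 [0.54228857 0.0199614 ] 0.05817160531878471
btn (347.90909090909093, 232.07070707070707) 99.0 [ 0.5086091 -0.187766 ] diam 0.03069945964402369
scene btn pt [array([ 0.521, -0.186,  0.023]), array([ 0.524, -0.182,  0.022]), array([ 0.52 , -0.19 ,  0.021])]
bead [0.556 0.022 0.208]
foot [0.555 0.023 0.018]
[0.5439, 0.0203] want 0.8956371018365932 0.20535289747164512
[0.536, 0.02] want 0.8672428854381121 0.21060964484087616
```

Pivot is at about (0.543, 0.020), with the bar at -0.360 rad. The cap is 0.210 m out, as specified. Book mid is (0.673, 0.180) and the book's sides come out at 133 x 183 mm, so the target angle is about 0.89 rad. I'll push with shut fingers, about 18 mm to the right of the bar line, turning with the bar.

>>> move_arm:
  deltas:
    - [[0,0,0.03],[0.2,0.25,0],1]
    - [[0,0,0.06],[0.4,0.5,0],1]
    - [[0,0,0.09],[0.6,0.75,0],1]
    - [[0,0,0.105],[0.78,1,0],1]
    - [[0,0,0.105],[0.78,1,0],1]

```text
time: 0.72
tool_pos: [0.2275, -0.5566, 0.2307]
tcp_rot: [-3.081, -0.607, -0.0]
wrist_force: [-0.3, 0.2, 0.2]
width: 0.002
```

>>> move_arm:
  deltas:
    - [[0,0,0.03],[0.26,0.33,0],1]
    - [[0,0,0.07],[0.52,0.67,0],1]
    - [[0,0,0.105],[0.78,1,0],1]

```text
time: 1.1
tool_pos: [0.3046, -0.4582, 0.231]
tcp_rot: [-3.023, -0.856, 0.001]
wrist_force: [0.9, 0.0, 0.3]
width: 0.002
```

>>> move_arm:
  deltas:
    - [[0,0,0.03],[0.26,0.33,0],1]
    - [[0,0,0.07],[0.52,0.67,0],1]
    - [[0,0,0.105],[0.78,1,0],1]

```text
time: 1.48
tool_pos: [0.3829, -0.3582, 0.2311]
tcp_rot: [2.941, 1.103, -0.0]
wrist_force: [1.0, -0.2, -0.1]
width: 0.002
```

>>> move_arm:
  deltas:
    - [[0,0,0.03],[0.26,0.33,0],1]
    - [[0,0,0.07],[0.52,0.67,0],1]
    - [[0,0,0.105],[0.78,1,0],1]

```text
time: 1.85
tool_pos: [0.4611, -0.2582, 0.2312]
tcp_rot: [2.84, 1.342, -0.0]
wrist_force: [0.4, -0.3, 0.1]
width: 0.003
```

>>> move_arm:
  deltas:
    - [[0,0,0.03],[0.26,0.33,0],1]
    - [[0,0,0.07],[0.52,0.67,0],1]
    - [[0,0,0.105],[0.78,1,0],1]
    - [[0,0,0.105],[0.78,1,0],1]
    - [[0,0,0.105],[0.78,1,0],1]

```text
time: 2.48
tool_pos: [0.5383, -0.1591, 0.2309]
tcp_rot: [-2.721, -1.569, 0.002]
wrist_force: [-0.3, -0.2, 0.3]
width: 0.002
```

>>> move_arm:
  deltas:
    - [[0,0,0.03],[0.26,0.33,0],1]
    - [[0,0,0.07],[0.52,0.67,0],1]
    - [[0,0,0.105],[0.78,1,0],1]
    - [[0,0,0.105],[0.78,1,0],1]
    - [[0,0,0.105],[0.78,1,-0.2],1]
    - [[0,0,0.105],[0.78,1,-0.4],1]
    - [[0,0,0.105],[0.78,1,-0.58],1]
    - [[0,0,0.105],[0.78,1,-0.58],1]
    - [[0,0,0.105],[0.78,1,-0.58],1]

```text
time: 3.6
tool_pos: [0.6166, -0.0587, 0.1733]
tcp_rot: [2.583, 1.788, 0.0]
wrist_force: [0.8, 0.8, 0.3]
width: 0.003
```

```bash
python3 - <<'E'
from h import *
s=status.read_state(); print(s['tool_pos'],s['tcp_rot'],s['wrist_force'])
im,d,ci=snap('wrist','wrist1'); snap('scene','scene1')
# waypoints: tool at P + r e - off n
P=np.array([.543,.0198])
p0=s['tool_pos'][:2]
for th in np.arange(-.36,.93,.1):
  e=np.array([np.cos(th),np.sin(th)]);n=np.array([-e[1],e[0]])
  print(round(th,2),np.round(P+.095*e-.018*n-[.6163,-.059],4))
a=cv2.imread('pics/wrist1.png');b=cv2.imread('pics/scene1.png')[150:300,160:360]
cv2.imwrite('pics/c1.png',np.hstack([cv2.resize(a,(400,300)),cv2.resize(b,(400,300),interpolation=cv2.INTER_CUBIC)]))
E
```

```text
[ 0.61655173 -0.05872392  0.17331527] [2.58301296e+00 1.78805924e+00 8.29875915e-05] [0.79320171 0.76565382 0.34955426]
-0.36 [0.0093 0.0285]
-0.26 [0.0139 0.037 ]
-0.16 [0.0176 0.0459]
-0.06 [0.0204 0.0551]
0.04 [0.0223 0.0646]
0.14 [0.0233 0.0742]
0.24 [0.0233 0.0839]
0.34 [0.0223 0.0935]
0.44 [0.0203 0.103 ]
0.54 [0.0174 0.1122]
0.64 [0.0136 0.1211]
0.74 [0.009  0.1296]
0.84 [0.0035 0.1375]
```

View pics/c1.png

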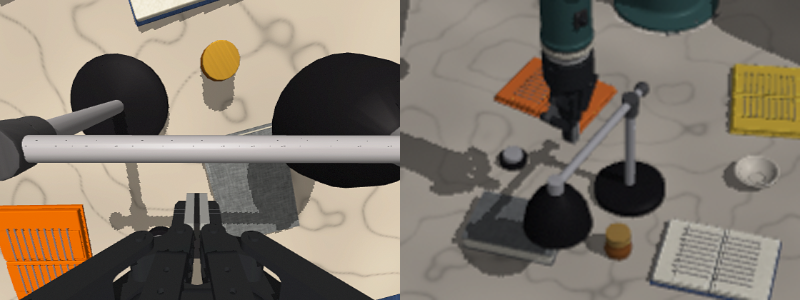

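The wrist view shows the shut fingertips at (197,200) beside the bar and parallel to it, clear of the shade. Pushing along the arc now.

>>> move_arm:
  deltas:
    - [[0,0,0],[0.05,0.15,0],1]
    - [[0,0,0],[0.09,0.28,0],1]
    - [[0,0,0.032],[0.12,0.33,0],1]
    - [[0,0,0.064],[0.14,0.37,0],1]
    - [[0,0,0.095],[0.16,0.415,0],1]
    - [[0,0,0.127],[0.176,0.459,0],1]
    - [[0,0,0.159],[0.19,0.505,0],1]
    - [[0,0,0.191],[0.204,0.551,0],1]
    - [[0,0,0.223],[0.214,0.6,0],1]
    - [[0,0,0.255],[0.223,0.646,0],1]
    - [[0,0,0.286],[0.229,0.695,0],1]
    - [[0,0,0.318],[0.233,0.742,0],1]
    - [[0,0,0.35],[0.234,0.79,0],1]
    - [[0,0,0.382],[0.233,0.839,0],1]
    - [[0,0,0.414],[0.229,0.887,0],1]
    - [[0,0,0.446],[0.223,0.935,0],1]
    - [[0,0,0.446],[0.223,0.935,0],1]

```text
time: 5.82
tool_pos: [0.639, 0.0364, 0.1735]
tcp_rot: [1.811, 2.567, 0.001]
wrist_force: [0.4, 0.5, -0.3]
width: 0.002
```

```bash
python3 - <<'E'
from h import *
s=status.read_state(); print(s['tool_pos'],s['tcp_rot'],s['wrist_force'])
snap('wrist','wrist2'); snap('scene','scene2')
P=np.array([.543,.0198])
for th in np.arange(.34,.95,.05):
  e=np.array([np.cos(th),np.sin(th)]);n=np.array([-e[1],e[0]])
  print(round(th,2),np.round((P+.095*e-.018*n-[.6386,.0345])*10,3),round((th-.34)/1.5708,3))
a=cv2.imread('pics/wrist2.png');b=cv2.imread('pics/scene2.png')[150:300,180:380]
cv2.imwrite('pics/c2.png',np.hstack([cv2.resize(a,(400,300)),cv2.resize(b,(400,300),interpolation=cv2.INTER_CUBIC)]))
E
```

```text
[0.63899751 0.03639829 0.17346416] [1.81094596e+00 2.56694680e+00 7.07438481e-04] [ 0.37651456  0.47168191 -0.2795198 ]
0.34 [-0.  0.] 0.0
0.39 [-0.009  0.048] 0.032
0.44 [-0.02   0.095] 0.064
0.49 [-0.033  0.141] 0.095
0.54 [-0.049  0.187] 0.127
0.59 [-0.066  0.232] 0.159
0.64 [-0.087  0.276] 0.191
0.69 [-0.109  0.319] 0.223
0.74 [-0.133  0.361] 0.255
0.79 [-0.159  0.401] 0.286
0.84 [-0.188  0.44 ] 0.318
0.89 [-0.218  0.478] 0.35
0.94 [-0.25   0.514] 0.382
```

View pics/c2.png

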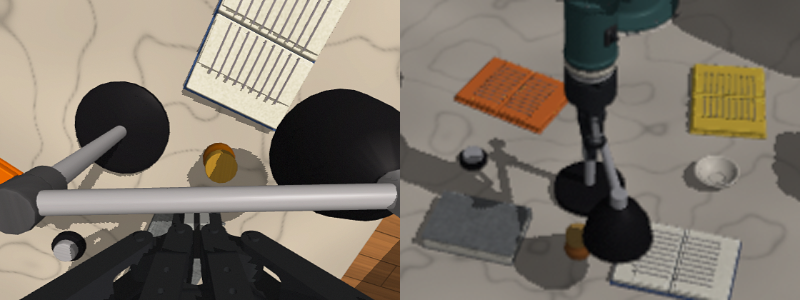

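The bar follows the finger and the foot hasn't moved. I'll continue to about 0.84, stopping short of the target, then back off and measure.

>>> move_arm:
  deltas:
    - [[0,0,0.032],[-0.009,0.048,0],1]
    - [[0,0,0.064],[-0.02,0.095,0],1]
    - [[0,0,0.095],[-0.033,0.141,0],1]
    - [[0,0,0.127],[-0.049,0.187,0],1]
    - [[0,0,0.159],[-0.066,0.232,0],1]
    - [[0,0,0.191],[-0.087,0.276,0],1]
    - [[0,0,0.223],[-0.109,0.319,0],1]
    - [[0,0,0.255],[-0.133,0.361,0],1]
    - [[0,0,0.27],[-0.146,0.381,0],1]
    - [[0,0,0.286],[-0.159,0.401,0],1]
    - [[0,0,0.302],[-0.173,0.42,0],1]
    - [[0,0,0.318],[-0.188,0.44,0],1]
    - [[0,0,0.318],[-0.188,0.44,0],1]
    - [[0,0,0.318],[-0.188,0.44,0],1]

```text
time: 7.68
tool_pos: [0.6198, 0.0792, 0.1732]
tcp_rot: [-1.122, -2.934, -0.0]
wrist_force: [0.2, -0.3, 0.1]
width: 0.003
```

```bash
cat > m.py <<'E'
from h import *
import sys
tag=sys.argv[1]
s=status.read_state(); print(s['time'],s['tool_pos'],s['tcp_rot'],s['wrist_force'])
for n in('top','scene','wrist'):
    im,d,ci=snap(n,n+tag); W=pts(d,ci); z=W[...,2]
    dx=W[...,0]-.543; dy=W[...,1]-.0198; r=np.hypot(dx,dy); a=np.arctan2(dy,dx)
    m=(z>.196)&(z<.213)&(r>.03)&(r<.17)&(abs(a-.87)<.12)
    if n=='wrist': m&=(np.indices(d.shape)[0]<300)
    P=W[m]
    if len(P)<30: print(n,len(P)); continue
    vx,vy,x0,y0=cv2.fitLine(P[:,:2].astype(np.float32),cv2.DIST_HUBER,0,.001,.001).ravel()
    sg=np.sign(vx); vx*=sg;vy*=sg
    print(n,len(P),'ang',np.arctan2(vy,vx),'r',r[m].min(),r[m].max(),'offset of line from pivot mm',1e3*((.543-x0)*-vy+(.0198-y0)*vx),'book offs mm',1e3*((.673-x0)*-vy+(.1804-y0)*vx))
E
python3 m.py 3; python3 - <<'E'
import cv2,numpy as np
a=cv2.imread('pics/top3.png')[95:265,160:360]
cv2.imwrite('pics/c3.png',cv2.resize(a,None,fx=3.5,fy=3.5,interpolation=cv2.INTER_CUBIC))
E
```

```text
7.675 [0.61975938 0.07918683 0.17318504] [-1.12156413e+00 -2.93401017e+00 -5.54093874e-06] [ 0.1630678  -0.25613001  0.0840053 ]
top 176 ang 0.8682647 r 0.04266546630732902 0.1695505961168748 offset of line from pivot mm 0.8880906 book offs mm 5.4429545
scene 74 ang 0.84514433 r 0.03586936085997897 0.16993952192966733 offset of line from pivot mm 3.252521 book offs mm 12.581734
wrist 13367 ang 0.85489047 r 0.030002946682889213 0.16998268504090372 offset of line from pivot mm -1.4989935 book offs mm 5.818099
```

View pics/c3.png

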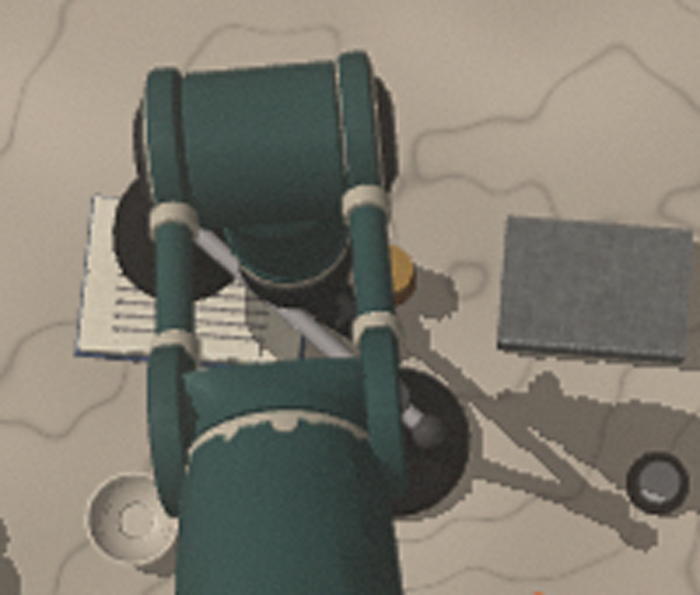

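>>> move_arm:
  deltas:
    - [[0,0,0],[0.15,-0.13,0],1]
    - [[0,0,0],[0.3,-0.27,0],1]
    - [[0,0,0],[0.45,-0.4,0],1]
    - [[0,0,0],[0.45,-0.4,0.25],1]
    - [[0,0,0],[0.45,-0.4,0.6],1]
    - [[0,0,0],[0.45,-0.7,0.6],1]
    - [[0,0,0],[0.45,-1,0.6],1]

```text
time: 8.7
tool_pos: [0.6663, -0.0225, 0.2342]
tcp_rot: [1.121, 2.933, 0.001]
wrist_force: [-0.5, 0.3, -0.4]
width: -0.004
```

>>> move_arm:
  deltas:
    - [[0,0,0],[-0.2,-0.4,0],1]
    - [[0,0,0],[-0.4,-0.8,0],1]
    - [[0,0,0],[-0.5,-1,0],1]

```text
time: 9.07
tool_pos: [0.6147, -0.1238, 0.2333]
tcp_rot: [1.125, 2.933, -0.0]
wrist_force: [0.3, 0.3, -0.2]
width: -0.001
```

>>> move_arm:
  deltas:
    - [[0,0,0],[-0.2,-0.4,0],1]
    - [[0,0,0],[-0.4,-0.8,0],1]
    - [[0,0,0],[-0.5,-1,0],1]
    - [[0,0,0],[-0.5,-1,0],1]
    - [[0,0,0],[-0.5,-1,0],1]

```text
time: 9.7
tool_pos: [0.5656, -0.2203, 0.2333]
tcp_rot: [1.121, 2.935, 0.001]
wrist_force: [0.4, 0.6, 0.1]
width: 0.0
```

```bash
python3 m.py 4; python3 - <<'E'
from h import *
a=cv2.imread('pics/top4.png')[105:265,160:380]
cv2.imwrite('pics/c4.png',cv2.resize(a,None,fx=3.6,fy=3.6,interpolation=cv2.INTER_CUBIC))
E
```

```text
9.7 [ 0.56563372 -0.22029103  0.23327977] [1.12130556e+00 2.93450558e+00 1.45902541e-03] [0.44893784 0.55967514 0.05593731]
top 300 ang 0.83444893 r 0.03061637667873933 0.1695775317478074 offset of line from pivot mm -1.047559 book offs mm 10.488715
scene 155 ang 0.82323563 r 0.03362827993269884 0.16936624958775165 offset of line from pivot mm 0.6893389 book offs mm 14.538139
wrist 0
```

View pics/c4.png

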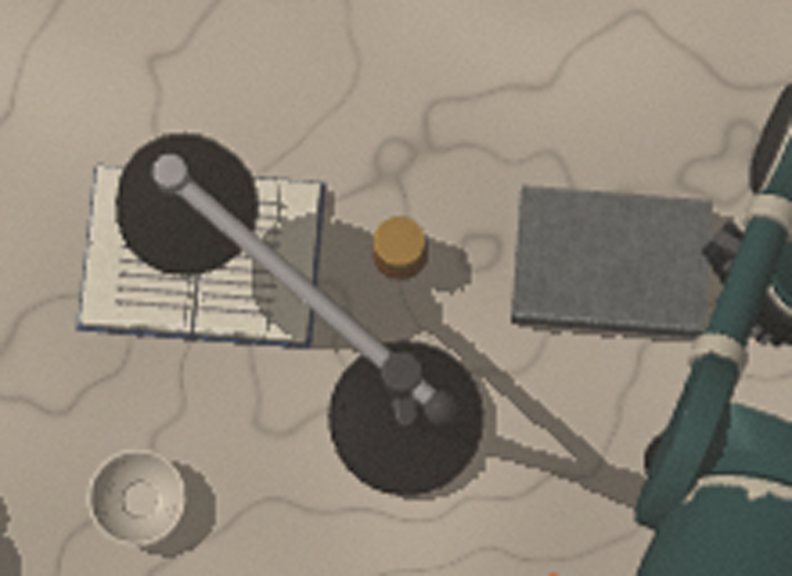

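The foot hasn't moved, and the arm points a little to the right of the gutter. I'll get the angle from the bar's silhouette in the top image.

```bash
cat > ang.py <<'E'
from h import *
import sys
def meas(tag,th):
    im,d,ci=load(tag); R=ci['R'];t=ci['t'];K=ci['K']
    P=np.array([.543,.0198])
    g=cv2.cvtColor(im,cv2.COLOR_RGB2GRAY).astype(np.float32)
    # rectify the plane z=0.2 into (r along, s across) coordinates, 0.5 mm px, then look at profile edges
    e=np.array([np.cos(th),np.sin(th)]);n=np.array([-e[1],e[0]])
    r=np.arange(.03,.16,.0005); s=np.arange(-.025,.025,.0005)
    X=P+r[:,None,None]*e+s[None,:,None]*n; X=np.concatenate([X,np.full(X.shape[:2]+(1,),.2)],-1)
    c=X@R.T+t; uv=(c/c[...,2:])@K.T
    D=cv2.remap(im,uv[...,0].astype(np.float32),uv[...,1].astype(np.float32),cv2.INTER_LINEAR)
    hs=cv2.cvtColor(D,cv2.COLOR_RGB2HSV).astype(int); return r,s,D,hs
for tag,th in (('top0',-.36),('top4',.84)):
    r,s,D,hs=meas(tag,th)
    cv2.imwrite(f'pics/rect_{tag}.png',cv2.resize(D[:,:,::-1].transpose(1,0,2),None,fx=3,fy=3))
ci=load('top0')[2]
c=lambda u,v,z:ray(ci,u/3.6+160-.36,v/3.6+105-.36,z)[:2]
h0,h4=c(402,372,.21),c(402,371,.21); c0,c4=c(509,89,.212),c(170,171,.212)
print(h0,h4,c0,c4)
for h,k in((h0,c0),(h4,c4)): w=k-h; print(np.arctan2(w[1],w[0]),np.hypot(*w))
B=np.array([.673,.1803]);w=B-(h0+h4)/2; print('want',np.arctan2(w[1],w[0]))
# white-ish pixel hough on cap & head: circle centres
for tag,(u,v),rad in(('top4',(207,152),.012),):
    im,_,_=load(tag); m=(im.min(-1)>125)&(np.hypot(*(np.indices(im.shape[:2])[::-1]-np.array([u,v])[:,None,None]))<5); q=np.argwhere(m).mean(0)[::-1]; print('cap',q,m.sum(),ray(ci,*q,.212))
E
python3 ang.py; python3 -c "
import cv2,numpy as np
cv2.imwrite('pics/r.png',np.vstack([cv2.imread(f'pics/rect_{t}.png') for t in('top0','top4')]))"
```

```text
[0.54343529 0.01970517] [0.54411385 0.01970335] [ 0.73931774 -0.05401287] [0.68248428 0.17667582]
-0.35994332195633516 0.20929473155007433
0.8482996337371385 0.20925280021177872
want 0.8932186293405817
cap [206.49122807 151.78947368] 57 [0.68337473 0.17759707 0.212     ]
```

View pics/r.png

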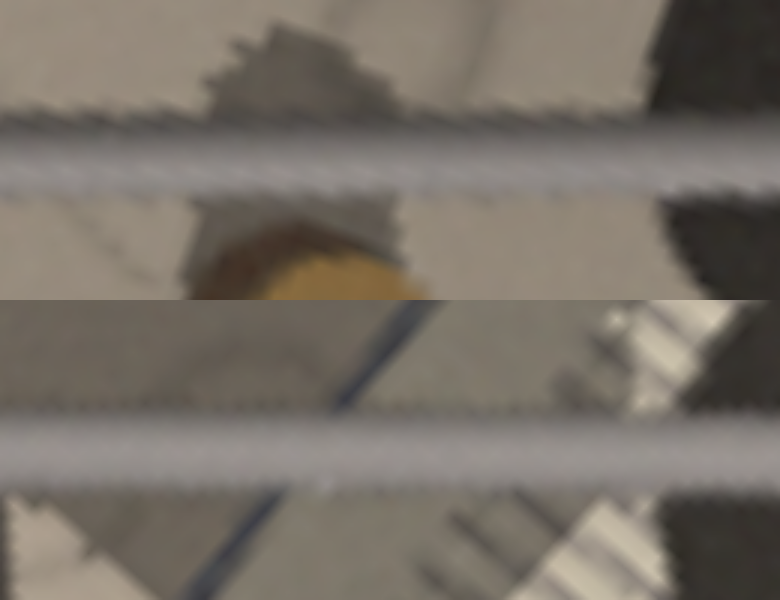

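The bar is at 0.846 rad and about 0.889 is wanted, so it needs another 0.043. One cross-check of the book and foot in the scene view while I move back in.

```bash
python3 - <<'E'
from h import *
for tag,(ub,vb),rb,(uf,vf) in(('top0',(216,176),38,(273,222)),('scene0',(318,281),38,(275,244))):
    im,d,ci=load(tag); v,u=np.indices(d.shape); hsv=cv2.cvtColor(im,cv2.COLOR_RGB2HSV)
    blur=im.astype(int)
    pg=((im.min(-1)>150)&(np.hypot(u-ub,v-vb)<rb+4)).astype(np.uint8)
    pg=cv2.morphologyEx(pg,cv2.MORPH_CLOSE,np.ones((7,7))); pg=cv2.morphologyEx(pg,cv2.MORPH_OPEN,np.ones((3,3)))
    k=max(cv2.findContours(pg,0,1)[0],key=cv2.contourArea)
    Q=np.array([ray(ci,*p[0],.016)[:2] for p in k],np.float32)
    r=cv2.minAreaRect(Q); print(tag,'pages',np.round(r[0],4),np.round(r[1],3),r[2])
    ft=((im.max(-1)<65)&(np.hypot(u-uf,(v-vf)*1.3)<26)).astype(np.uint8)
    k=max(cv2.findContours(ft,0,1)[0],key=cv2.contourArea)
    Q=np.array([ray(ci,*p[0],.022)[:2] for p in k],np.float32); c=cv2.minEnclosingCircle(Q); print('foot',np.round(c[0],4),c[1])
    w=np.array(r[0])-c[0]; print('angle',np.arctan2(w[1],w[0]), 'with pivot',np.arctan2(r[0][1]-.0198,r[0][0]-.5433))
E
```

```text
top0 pages [0.6749 0.1807] [0.174 0.125] 85.2188491821289
foot [0.5419 0.0198] 0.059255484491586685
angle 0.8800725446718435 with pivot 0.8851813249353255
scene0 pages [0.6775 0.1812] [0.175 0.122] 84.93597412109375
foot [0.5583 0.0217] 0.06376361846923828
angle 0.9289827354397783 with pivot 0.8773032431652621
```

>>> move_arm:
  deltas:
    - [[0,0,0],[0.17,0.33,0],1]
    - [[0,0,0],[0.33,0.67,0],1]
    - [[0,0,0],[0.5,1,0],1]

```text
time: 10.22
tool_pos: [0.6157, -0.119, 0.2333]
tcp_rot: [1.12, 2.935, 0.0]
wrist_force: [-1.0, 0.5, -0.1]
width: -0.003
```

>>> move_arm:
  deltas:
    - [[0,0,0],[0.17,0.33,0],1]
    - [[0,0,0],[0.33,0.67,0],1]
    - [[0,0,0],[0.5,1,0],1]
    - [[0,0,0],[0.5,1,0],1]

```text
time: 10.72
tool_pos: [0.6659, -0.0174, 0.2331]
tcp_rot: [-1.115, -2.937, -0.001]
wrist_force: [-0.4, -0.7, -0.3]
width: -0.001
```

>>> move_arm:
  deltas:
    - [[0,0,0.027],[0,0.3,0],1]
    - [[0,0,0.027],[0,0.6,0],1]
    - [[0,0,0.027],[0,0.6,-0.2],1]
    - [[0,0,0.027],[0,0.6,-0.4],1]
    - [[0,0,0.027],[0,0.6,-0.6],1]
    - [[0,0,0.027],[0,0.6,-0.6],1]
    - [[0,0,0.027],[0,0.6,-0.6],1]

```text
time: 11.6
tool_pos: [0.6651, 0.0384, 0.1732]
tcp_rot: [-1.06, -2.957, 0.0]
wrist_force: [-0.1, 0.4, 0.5]
width: -0.001
```

>>> move_arm:
  deltas:
    - [[0,0,0],[-0.15,0.135,0],1]
    - [[0,0,0],[-0.29,0.26,0],1]
    - [[0,0,0],[-0.38,0.345,0],1]
    - [[0,0,0],[-0.42,0.38,0],1]
    - [[0,0,0],[-0.44,0.4,0],1]
    - [[0,0,0],[-0.46,0.416,0],1]
    - [[0,0,0],[-0.47,0.428,0],1]
    - [[0,0,0],[-0.48,0.435,0],1]
    - [[0,0,0],[-0.48,0.435,0],1]
    - [[0,0,0],[-0.48,0.435,0],1]

```text
time: 12.85
tool_pos: [0.6172, 0.0824, 0.1733]
tcp_rot: [1.059, 2.957, 0.0]
wrist_force: [1.8, 0.4, 0.7]
width: -0.002
```

>>> move_arm:
  deltas:
    - [[0,0,0],[0.15,-0.13,0],1]
    - [[0,0,0],[0.3,-0.27,0],1]
    - [[0,0,0],[0.45,-0.4,0],1]
    - [[0,0,0],[0.45,-0.4,0.25],1]
    - [[0,0,0],[0.45,-0.4,0.6],1]
    - [[0,0,0],[0.45,-0.7,0.6],1]
    - [[0,0,0],[0.45,-1,0.6],1]

```text
time: 13.72
tool_pos: [0.6632, -0.0189, 0.2341]
tcp_rot: [1.058, 2.956, 0.0]
wrist_force: [-0.0, -0.8, 0.1]
width: 0.003
```

>>> move_arm:
  deltas:
    - [[0,0,0],[-0.2,-0.4,0],1]
    - [[0,0,0],[-0.4,-0.8,0],1]
    - [[0,0,0],[-0.5,-1,0],1]

```text
time: 14.1
tool_pos: [0.6116, -0.1203, 0.2332]
tcp_rot: [-1.063, -2.956, 0.0]
wrist_force: [0.1, 0.4, -0.2]
width: -0.003
```

>>> move_arm:
  deltas:
    - [[0,0,0],[-0.2,-0.4,0],1]
    - [[0,0,0],[-0.4,-0.8,0],1]
    - [[0,0,0],[-0.5,-1,0],1]
    - [[0,0,0],[-0.5,-1,0],1]
    - [[0,0,0],[-0.5,-1,0],1]

```text
time: 14.72
tool_pos: [0.5626, -0.2168, 0.2333]
tcp_rot: [1.059, 2.958, 0.001]
wrist_force: [-1.2, 0.3, 0.4]
width: -0.003
```

```bash
python3 m.py 5; sed -i "s/('top4',.84))/('top5',.885))/" ang.py; python3 ang.py >/dev/null; python3 - <<'E'
from h import *
a=cv2.imread('pics/top5.png')[105:265,160:380]
cv2.imwrite('pics/c5.png',np.vstack([cv2.resize(a,None,fx=3,fy=3,interpolation=cv2.INTER_CUBIC)[:,:660],cv2.resize(cv2.imread('pics/rect_top5.png'),(660,110))]))
im,_,ci=load('top5');v,u=np.indices(im.shape[:2])
# cap centroid, button via wrist too
W=load('wrist5'); 
g=cv2.cvtColor(W[0],cv2.COLOR_RGB2GRAY); Wp=pts(W[1],W[2])
m=(np.hypot(Wp[...,0]-.512,Wp[...,1]+.188)<.045)&(Wp[...,2]>.008)&(Wp[...,2]<.04)
print('wrist pts on switch',m.sum()); 
if m.sum()>20:
    q=m&(g>85); P=Wp[q]; print('btn',len(P),np.median(P,0),cv2.minEnclosingCircle(P[:,:2].astype(np.float32)),'all',cv2.minEnclosingCircle(Wp[m][:,:2].astype(np.float32)))
cv2.imwrite('pics/w5.png',W[0][:,:,::-1])
E
```

```text
14.725 [ 0.56263411 -0.2167852   0.23327112] [1.05873423e+00 2.95761697e+00 1.48146370e-03] [-1.19840202  0.34395414  0.40146032]
top 307 ang 0.8864713 r 0.03069455408912822 0.16946006273644906 offset of line from pivot mm 0.3376007 book offs mm 1.1309571
scene 170 ang 0.86893046 r 0.03033894339154325 0.1696791212359244 offset of line from pivot mm 1.2792498 book offs mm 5.6965723
wrist 0
wrist pts on switch 1782
btn 828 [ 0.50808782 -0.18947581  0.02232439] ((0.5123680830001831, -0.1858917623758316), 0.02227317914366722) all ((0.5082634687423706, -0.19021743535995483), 0.02498786710202694)
```

View pics/c5.png

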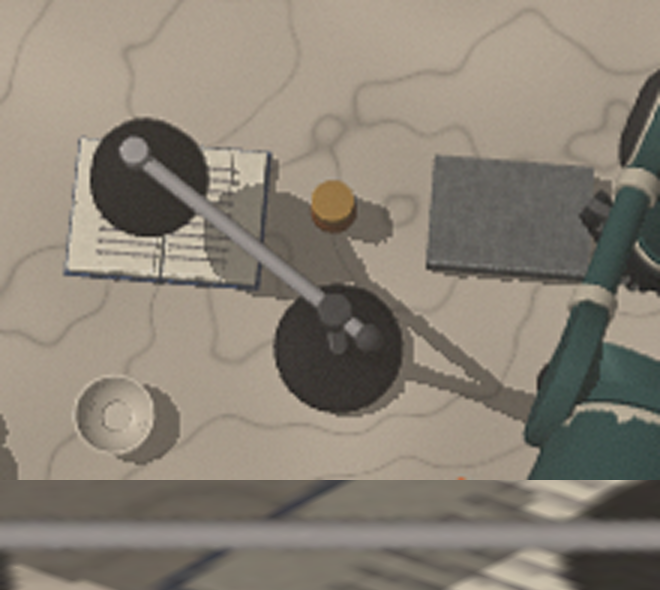

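Bar at 0.886 rad, on target; foot, jar, dish, novel and book are unmoved. The button is at (0.508, -0.189), top about 23 mm up. Next: go over it and press.

>>> move_arm:
  deltas:
    - [[0,0,0],[-0.27,0.14,0],1]
    - [[0,0,0],[-0.54,0.28,0],1]
    - [[0,0,0],[-0.54,0.28,-0.3],1]
    - [[0,0,0],[-0.54,0.28,-0.65],1]
    - [[0,0,0],[-0.54,0.28,-1],1]

```text
time: 15.5
tool_pos: [0.5086, -0.1886, 0.1328]
tcp_rot: [1.056, 2.957, 0.0]
wrist_force: [-0.8, 0.0, 0.5]
width: -0.005
```

>>> move_arm:
  deltas:
    - [[0,0,0],[0,0,-0.3],1]
    - [[0,0,0],[0,0,-0.6],1]
    - [[0,0,0],[0,0,-0.85],1]
    - [[0,0,0],[0,0,-1],1]
    - [[0,0,0],[0,0,-1],1]
    - [[0,0,0],[0,0,-1],1]

```text
time: 16.25
tool_pos: [0.509, -0.1896, 0.0343]
tcp_rot: [1.058, 2.956, -0.0]
wrist_force: [-1.0, 0.8, 0.0]
width: 0.001
```

```bash
python3 - <<'E'
from h import *
s=status.read_state(); print(s['tool_pos'],s['wrist_force'])
snap('wrist','wrist6'); snap('scene','scene6')
a=cv2.imread('pics/wrist6.png');b=cv2.imread('pics/scene6.png')[170:290,140:300]
cv2.imwrite('pics/c6.png',np.hstack([cv2.resize(a,(400,300)),cv2.resize(b,(400,300),interpolation=cv2.INTER_CUBIC)]))
E
```

```text
[ 0.5090059  -0.18963958  0.0342868 ] [-1.02206254  0.83718161  0.03734062]
```

View pics/c6.png

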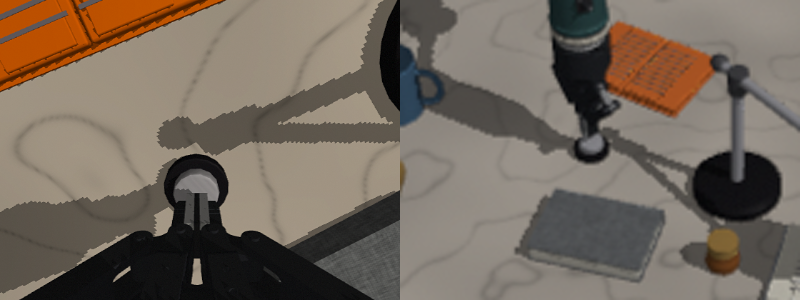

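The fingertips are over the button. Pressing down slowly, watching the force.

>>> move_arm:
  deltas:
    - [[0,0,0],[0,0,-0.06],1]
    - [[0,0,0],[0,0,-0.1],1]
    - [[0,0,0],[0,0,-0.12],1]
    - [[0,0,0],[0,0,-0.14],1]
    - [[0,0,0],[0,0,-0.15],1]
    - [[0,0,0],[0,0,-0.15],1]

```text
time: 17.1
tool_pos: [0.5077, -0.1894, 0.0183]
tcp_rot: [-1.059, -2.957, 0.0]
wrist_force: [-1.8, 0.0, 2.4]
width: 0.001
```

>>> move_arm:
  deltas:
    - [[0,0,0],[0,0,-0.01],1]
    - [[0,0,0],[0,0,-0.02],1]
    - [[0,0,0],[0,0,-0.02],1]

```text
time: 17.48
tool_pos: [0.5078, -0.1894, 0.0163]
tcp_rot: [-1.059, -2.957, 0.0]
wrist_force: [-1.7, 1.4, 3.3]
width: -0.002
```

>>> move_arm:
  deltas:
    - [[0,0,0],[0,0,-0.01],1]
    - [[0,0,0],[0,0,-0.01],1]

```text
time: 17.73
tool_pos: [0.5079, -0.1895, 0.016]
tcp_rot: [-1.059, -2.957, 0.0]
wrist_force: [-3.8, 1.7, 9.5]
width: 0.002
```

>>> move_arm:
  deltas:
    - [[0,0,0],[0,0,-0.01],1]
    - [[0,0,0],[0,0,-0.01],1]

```text
time: 17.98
tool_pos: [0.508, -0.1895, 0.0158]
tcp_rot: [-1.059, -2.957, 0.0]
wrist_force: [-6.6, 2.5, 14.4]
width: 0.003
```

The force climbs steeply with no more travel at z = 16 mm, about 6 mm below the button's top, so it has bottomed out. Now releasing and withdrawing to the right.

>>> move_arm:
  deltas:
    - [[0,0,0],[0,0,0.05],1]
    - [[0,0,0],[0,0,0.15],1]
    - [[0,0,0],[0,0,0.4],1]
    - [[0,0,0],[0,0,0.7],1]
    - [[0,0,0],[0,0,1],1]

```text
time: 18.6
tool_pos: [0.5083, -0.1895, 0.1152]
tcp_rot: [1.059, 2.957, 0.0]
wrist_force: [0.9, 0.1, -0.4]
width: -0.0
```

>>> move_arm:
  deltas:
    - [[0,0,0],[0,0,0.4],1]
    - [[0,0,0],[0,0,0.8],1]
    - [[0,0,0],[0,0,1],1]
    - [[0,0,0],[0,-0.3,1],1]
    - [[0,0,0],[0,-0.7,1],1]
    - [[0,0,0],[0,-1,1],1]
    - [[0,0,0],[0,-1,1],1]
    - [[0,0,0],[0,-1,1],1]

```text
time: 19.6
tool_pos: [0.5079, -0.2889, 0.2141]
tcp_rot: [-1.059, -2.957, -0.001]
wrist_force: [-0.1, 0.2, -1.3]
width: -0.005
```

```bash
python3 m.py 7; python3 - <<'E'
from h import *
im,d,ci=load('top7'); 
a=load('top0')[0].astype(int); D=abs(a-im).sum(-1)>70
W=pts(d,ci); m=(np.hypot(W[...,0]-.508,W[...,1]+.189)<.012)&(W[...,2]<.05); print('btn z top7',np.median(W[m][:,2]),'top0',np.median(pts(*load('top0')[1:])[m][:,2]))
b=im[:,:,::-1].copy(); b[D]=b[D]//2+[0,0,127]
cv2.imwrite('pics/c7.png',np.hstack([b[80:360,20:300],im[80:360,150:430,::-1]]))
E
```

```text
19.6 [ 0.50794523 -0.28892941  0.21410209] [-1.05945076e+00 -2.95721099e+00 -1.08103821e-03] [-0.08133704  0.15622293 -1.32072314]
top 305 ang 0.8875354 r 0.030758740233451213 0.16955521261315162 offset of line from pivot mm 0.42512268 book offs mm 0.9986125
scene 165 ang 0.87387484 r 0.031035712169245187 0.16982739765028732 offset of line from pivot mm 2.2306666 book offs mm 5.626563
wrist 0
btn z top7 0.02101677449308037 top0 0.021375187415855357
```

View pics/c7.png

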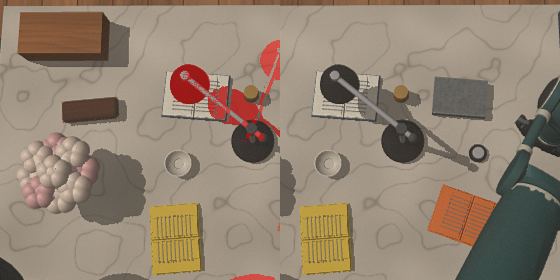

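The only changes are the arm, its shadow and the robot. The foot, book, jar, dish and novel stand where they were, and the button is back up. Handing in.

```bash
python3 -c "
from workcell import order; print(order.finish_job())"
```

```text
the job is handed in; nothing more can be done
None
```

I swung the lamp arm round to point at the middle of the open white book, then pressed the switch right down and let it go. I handed the job in at about 20 s on the robot's clock.

- **Arm:** I pushed only on the bare bar, about 95 mm from the post, with shut fingers. The first push stopped short on purpose, and a second one finished it. The last top view puts the bar at 0.887 rad; the bearings I measured to the book's middle were 0.885–0.893 rad. The bar line passes about 1 mm from the middle, with the shade over the pages.
- **Switch:** Past z = 16 mm, about 6 mm below the button's top, the force climbed from 3 N to 14 N with almost no more travel, so it was fully down. Afterwards the button's height read 21.0 mm, against 21.4 mm before.
- **Everything else:** Comparing the top view before and after shows only the arm, its shadow and the robot changed. The lamp's foot, the book, jar, dish and novel did not move. The robot ended clear of everything.
- **Disagreement:** The scene camera read the bar 0.01–0.02 rad lower (0.874 rad, about 6 mm off the book's middle). Its other readings of the lamp were also offset, so I trusted the top view.

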